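# Square a rosewood blank into the red stop

## Robot

A 6-joint arm with a two-finger parallel gripper is mounted at the origin on the work surface. World frame = base frame: x ahead of the robot, y to its left, z up, the work surface at z = 0. Lengths are in m, angles in degrees, forces in N, time in s.
With the tool pointing down it reaches from about 0.325 to 0.775 m from the base axis. Payload 5.5 kg.
Tool frame: the origin (TCP) lies at the centre of the arm's flange, where the gripper is bolted on; the fingertips stand 182 mm ahead of it and the grasp point (between the pads) lies 163 mm ahead of it; z points along the fingers, y is the direction in which the jaws open and shut (so a half turn about z gives the same grasp; the last joint's range is limited). The gripper opens to 88 mm and grips with 3 to 60 N. Pads are 20 mm wide; open, the fingers measure 115 mm over their backs; the gripper's body (75 mm by 178 mm) begins 61 mm behind the grasp point.
Start: joints at [66.022, 5.22, 70.514, -0, 104.267, -3.249], TCP at [0.212, 0.561, 0.405] pointing down, gripper open.
Joint ranges: [-164.24, 164.24], [-49.07, 125.15], [9.68, 141.18], [-86.29, 266.29], [3.28, 154.24], [-151.56, 151.56]. Speed limits (degrees/s): [147.25, 147.25, 172.46, 180, 180, 180].

## Interface

Orientations are given as [roll, pitch, yaw] about the fixed x, y, z axes, in that order (R = Rz(yaw) Ry(pitch) Rx(roll)).
In Python, from station import r gives the robot as it stands. The module is installed in compiled form; this text tells all that it offers. Calls block until the motion is done:
- r.reach(position, orientation): joint-space move of the TCP to a pose.
- r.servo_line(position, rotation=None, speed=0.15): straight line of the TCP; rotation=None keeps the orientation; speed is the mean speed in m/s.
- r.move_joints(angles): joint-space move.
- r.let_go() and r.grab(squeeze=None): open the fingers fully, or close them until they stop; squeeze is the grip in N (None keeps the last).
- r.wait(seconds).
- r.inverse_kinematics(position, orientation): joint angles nearest the present ones, or None.
- r.sense(): the state.
- r.snapshot(name): name is "side" or "top" or "wrist"; returns a dict with "frame" (420x560x3 uint8, red, green, blue), "fx", "fy", "cx", "cy" (pixels), "dist_coeffs" ([k1, k2, p1, p2, k3] as OpenCV has them; the pictures are not rectified), "R" (3x3) and "t" (3): a world point X has camera coordinates R X + t. Camera axes: x right, y down, z forward; pixel columns grow to the right and rows downward; lengths in m; the calibration is good to about 2 mm. A picture is of the moment at which its call begins. There is no depth.
A pose or a line that the arm cannot do raises r.IKError and nothing moves.
- r.hand_in(): hands the job in, once; it reports no verdict.
The state is a dict: "clock": time; "joints": joint angles; "joint_vel": joint speeds; "joint_torque": joint torques, N m; "tcp_pos": TCP position; "orientation": TCP orientation; "contact_force": force on the tool from outside, world axes, zero at the start; "torque": the same for the moment, N m; "opening": finger opening in m.
Only numpy, scipy, OpenCV 4.12 (cv2) and the standard library are available. Lean on these libraries where they do the work, as an engineer would, in place of code of your own. Each camera call takes 0.05 s, during which the arm holds its last target.

## Task

With the fingertips, push the dark rosewood blank across the squaring board until its long side lies flush against the wooden fence along the board's far edge, and only then slide it along the fence until its end butts against the red stop, still flush with the fence. Just push it: never lift it, tip it up or carry it. Leave everything else on the board and bench where it is.

Things in the scene. Friction and masses are not known exactly. Their poses are not given: they have to be found in the camera images.
- blank: dark red-brown rosewood blank, loose, 40 x 110 x 24 mm (own x, y, z; the long side runs along its y), about 0.12 kg give or take 40 percent, lying flat on the board well clear of fence and stops, turned up to about 0.3 rad against the fence; origin at the centre of its underside; z up. It slides freely on the board under a push of about 1 to 2 N.
- board: squaring board, fixed: a white laminate-faced base 220 x 420 x 12 mm (own x, y, z), origin at the centre of its underside, so its top is 12 mm above the bench; +x points away from the robot towards the fence, turned up to 0.2 rad about the vertical. The fence is a straight brown wooden bar along the whole far edge, with its face (towards the robot) at x = +70 mm in the board's frame, 28 mm deep, its top 22 mm above the board's top.
- red_stop: red end stop, fixed on the board: a block 60 x 20 x 30 mm (x, y, z) that reaches from the fence face towards the robot, with two steel screw heads on top (to 33 mm above the board); origin at the centre of its underside, axes parallel to the board's. It is 168 to 192 mm from the board's middle along the fence, at the left (+y) end in some runs and at the right (-y) end in others; the blank starts between the two stops and meets the stop's inner face, 10 mm from its origin.
- grey_stop: the same kind of end stop painted grey, fixed at the other end of the fence; not used
- weight: bystander: small brass weight, 34 mm across and 38 mm tall with a knob top, standing on the board near one of its front corners; origin at the centre of its underside
- offcut: bystander: pale maple offcut, 30 x 60 x 20 mm (x, y, z), lying on the board near the other front corner; origin at the centre of its underside
- glue: bystander: white glue bottle with an orange cap, 54 mm across, 150 mm tall, standing on the bench to the right of the board; origin at the centre of its underside
- tape: bystander: black tape measure with yellow sides and top, 70 x 37 x 56 mm, standing on the bench to the left; origin at the centre of its underside
- brush: bystander: flat brush lying on the bench to the right; its handle points along its own -x
- cork_block: bystander: cork sanding block, 110 x 60 x 35 mm, on the bench to the left; origin at the centre of its underside
- screwdriver: bystander: screwdriver with a yellow handle lying on the bench at the near right; handle along its own -x
Mind the look-alikes: they are no part of the job. Leave any pink or purple look-alike of the blank alone.

How it is judged:
By the outcome, as a careful person would: the job done as asked, in the order asked, and still so for the second after the job is handed in, with the robot touching nothing.
It also fails if it takes over 38 s, if anything falls off the work surface, if the arm or the gripper's body presses on something with over 40 N, if the wrist force passes 120 N, or if a joint passes its speed limit or range.

## Working session

There is one attempt and no reset: what is moved stays moved. The work goes in short steps, each a Python script; the robot and the scene stay as the last script left them, time stands still between calls to the robot, and variables do not carry over. Pictures are saved under pics/ and viewed, and the job is handed in when it is done.

```bash
mkdir -p pics; python3 - <<'E'
from station import r
import cv2,pickle
s=r.sense();print(s)
for n in ("top","side","wrist"):
    d=r.snapshot(n);pickle.dump(d,open(f"pics/{n}0.pkl","wb"))
    cv2.imwrite(f"pics/{n}0.png",d["frame"][:,:,::-1])
    print(n,d["fx"],d["fy"],d["cx"],d["cy"],d["dist_coeffs"],d["R"],d["t"])
E
```

```text
{'clock': 0.0, 'joints': array([ 6.60229517e+01,  5.26157327e+00,  7.05796837e+01,  1.28126368e-04,
        1.04268046e+02, -3.24984272e+00]), 'joint_vel': array([ 0.06135112,  0.03410161,  0.03830943,  0.12690904,  0.00122296,
       -0.07939148]), 'joint_torque': array([-3.68764347e-05, -4.46450472e+01, -4.06440854e+01,  6.96596573e-02,
        2.96619977e-02, -1.85947556e-04]), 'tcp_pos': array([0.21238439, 0.56120623, 0.40354425]), 'orientation': array([-1.79890880e+02, -6.32043984e-03,  1.59272820e+02]), 'contact_force': array([-0.01707569, -0.26010554,  0.15853609]), 'torque': array([-0.00443081, -0.03188707, -0.02202638]), 'opening': 0.08769947707908443}
top 441.39974507975387 441.39974507975387 284.70223599313186 211.37144235569303 [0.03493091 0.         0.         0.         0.        ] [[-0.02887203 -0.99956443 -0.0061115 ]
 [-0.98563659  0.02948643 -0.16628607]
 [ 0.16639385  0.0012227  -0.98605861]] [0.03184909 0.47472765 1.13166523]
side 435.667748939389 435.667748939389 287.30252126243965 210.894211388063 [-0.06353683  0.          0.          0.          0.        ] [[ 0.96832763 -0.24917324 -0.01594661]
 [-0.19985938 -0.73523596 -0.64767608]
 [ 0.14965903  0.63034973 -0.76174891]] [-0.4458441   0.13314558  1.15079096]
wrist 359.63169351894754 359.63169351894754 278.67063240453166 213.22029058580515 [0.01045924 0.         0.         0.         0.        ] [[ 0.35531444  0.93474522 -0.00173639]
 [ 0.90177226 -0.34229057  0.26390143]
 [ 0.24608625 -0.09533382 -0.96454809]] [-0.59931066 -0.0309766   0.39056806]
```

View pics/top0.png

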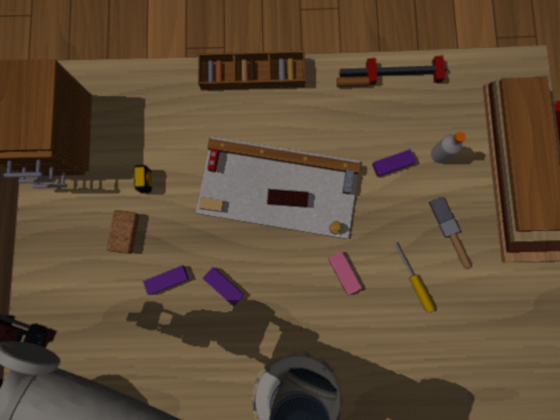

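View pics/side0.png

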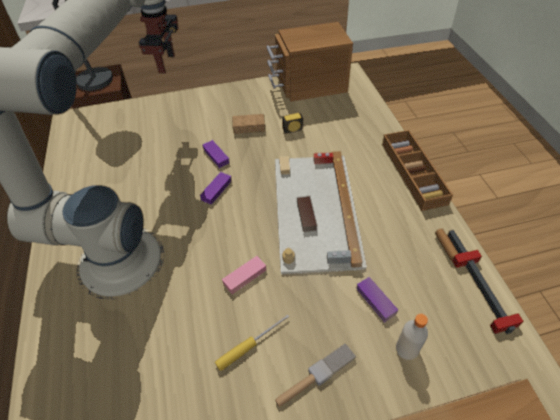

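The top view shows the board at px (197–360, 138–238). The red stop is at about (213,160), its left end, and the blank at about (288,198). I'll enlarge both views.

```bash
python3 - <<'E'
import cv2
a=cv2.imread("pics/top0.png")[130:245,190:370]
a=cv2.convertScaleAbs(cv2.resize(a,None,fx=4.4,fy=4.4,interpolation=cv2.INTER_CUBIC),alpha=1.7)
cv2.imwrite("pics/top0c.png",a)
a=cv2.imread("pics/side0.png")[145:280,265:375]
a=cv2.convertScaleAbs(cv2.resize(a,None,fx=4.4,fy=4.4,interpolation=cv2.INTER_CUBIC),alpha=1.5)
cv2.imwrite("pics/side0c.png",a)
E
```

```text
(no output)
```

View pics/top0c.png

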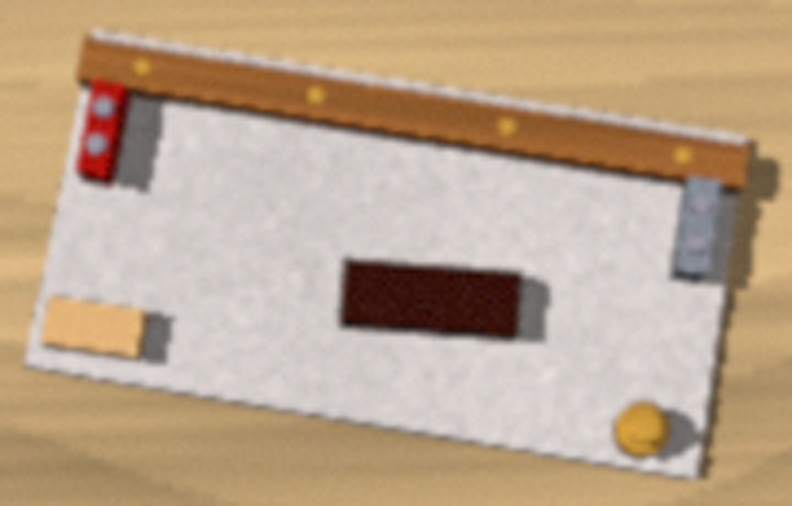

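View pics/side0c.png

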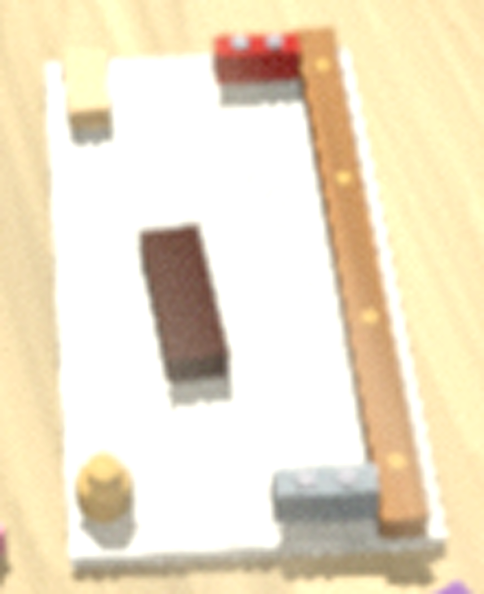

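```bash
cat > h.py <<'E'
import cv2,numpy as np,pickle
from scipy.optimize import least_squares
def K(d): return np.array([[d["fx"],0,d["cx"]],[0,d["fy"],d["cy"]],[0,0,1]])
def bp(d,uv,z):
    q=cv2.undistortPoints(np.array(uv,float).reshape(-1,1,2),K(d),np.array(d["dist_coeffs"])).reshape(-1,2)
    R=np.array(d["R"]);C=-R.T@d["t"]
    v=np.c_[q,np.ones(len(q))]@R
    return C+v*((z-C[2])/v[:,2])[:,None]
def proj(d,X):
    R=np.array(d["R"]);return cv2.projectPoints(np.array(X,float),cv2.Rodrigues(R)[0],np.array(d["t"]),K(d),np.array(d["dist_coeffs"]))[0].reshape(-1,2)
def fit(P,M):  # 2D rigid: P=R M + t
    P=np.array(P)[:,:2];M=np.array(M,float)
    f=lambda p:(M@np.array([[np.cos(p[2]),-np.sin(p[2])],[np.sin(p[2]),np.cos(p[2])]]).T+p[:2]-P).ravel()
    s=least_squares(f,[*P.mean(0),0]);return s.x,np.abs(s.fun).max()
E
python3 - <<'E'
from h import *
T=pickle.load(open("pics/top0.pkl","rb"));S=pickle.load(open("pics/side0.pkl","rb"))
ct=lambda p:(np.array(p)+.5)/4.4-.5+[190,130]
cs=lambda p:(np.array(p)+.5)/4.4-.5+[265,145]
b=[[.11,.21],[.11,-.21],[-.11,.21],[-.11,-.21]]
print("board top",fit(bp(T,ct([(92,30),(748,138),(25,367),(703,478)]),.012),b))
print("board side",fit(bp(S,cs([(47,62),(74,555)]),.012),b[2:]))
bl=[[.02,.055],[.02,-.055],[-.02,-.055],[-.02,.055]]
print("blank top",fit(bp(T,ct([(343,260),(522,273),(518,338),(341,325)]),.036),bl))
print("blank side",fit(bp(S,cs([(198,224),(227,358),(170,378),(141,232)]),.036),bl))
print("fence top",bp(T,ct([(78,80),(745,188)]),.034))
print("red top",bp(T,ct([(90,80),(128,84),(112,183),(78,178)]),.042))
print("fence base side",bp(S,cs([(304,101),(365,465)]),.012),"red inner bottom",bp(S,cs([(220,80),(300,83)]),.012))
print("red inner top side",bp(S,cs([(217,56),(299,54)]),.042))
E
```

```text
board top (array([ 0.54963911,  0.03326628, -0.19455171]), np.float64(0.0021064220185190163))
board side (array([ 0.55591255,  0.03602746, -0.19660018]), np.float64(0.0007147043893803162))
blank top (array([ 0.51339104,  0.00918372, -0.10095086]), np.float64(0.0016790680368354849))
blank side (array([ 0.51676439,  0.00534382, -0.10586352]), np.float64(0.008003535061708068))
fence top [[ 0.65882971  0.22406378  0.034     ]
 [ 0.5773366  -0.18564575  0.034     ]]
red top [[0.65600833 0.21524418 0.042     ]
 [0.65276511 0.19185281 0.042     ]
 [0.59022219 0.20195021 0.042     ]
 [0.59398141 0.22270492 0.042     ]]
fence base side [[ 0.65449517  0.17548673  0.012     ]
 [ 0.59096142 -0.13148065  0.012     ]] red inner bottom [[0.60358323 0.21169017 0.012     ]
 [0.65757454 0.19370758 0.012     ]]
red inner top side [[0.5985027  0.20533572 0.042     ]
 [0.65435772 0.19216916 0.042     ]]
```

```bash
sed -n 1,1p h.py >/dev/null
cat >> h.py <<'E'
B=np.array([.551,.034]);YB=-.195
def W(bx,by,tip):
    c,s=np.cos(YB),np.sin(YB)
    return [B[0]+c*bx-s*by,B[1]+s*bx+c*by,tip+.182]
def inB(p):
    c,s=np.cos(YB),np.sin(YB);d=np.array(p)[:2]-B
    return np.round([c*d[0]+s*d[1],-s*d[0]+c*d[1]],4)
def fB(f):
    c,s=np.cos(YB),np.sin(YB);return np.round([c*f[0]+s*f[1],-s*f[0]+c*f[1],f[2]],2)
YD=np.degrees(YB)
def shot(r,n,name,box=None,k=3):
    d=r.snapshot(n);pickle.dump(d,open(f"pics/{name}.pkl","wb"))
    a=d["frame"][:,:,::-1]
    if box: a=a[box[1]:box[3],box[0]:box[2]];a=cv2.convertScaleAbs(cv2.resize(a,None,fx=k,fy=k,interpolation=cv2.INTER_CUBIC),alpha=1.5)
    cv2.imwrite(f"pics/{name}.png",a)
E
python3 - <<'E'
from h import *
from station import r
o=[180,0,180+YD]
r.reach(W(-.082,-.033,.10),o)
s=r.sense();print(s["clock"],s["joints"].round(1),inB(s["tcp_pos"]),s["tcp_pos"],s["orientation"])
r.servo_line(W(-.082,-.033,.020),speed=.12)
s=r.sense();print(s["clock"],inB(s["tcp_pos"]),s["tcp_pos"],s["contact_force"])
shot(r,"side","side1",(230,110,390,290),3.3)
shot(r,"wrist","wrist1")
E
```

```text
2.3417 [ -2.  -15.5 102.4   0.   93.1 -80.8] [-0.082  -0.0324] [0.46428534 0.01807883 0.28226321] [1.79983035e+02 2.36020898e-02 1.68877410e+02]
3.1583 [-0.0817 -0.0329] [0.46445586 0.01757938 0.20274634] [-0.04837045  0.58283816 -0.23682233]
```

View pics/side1.png

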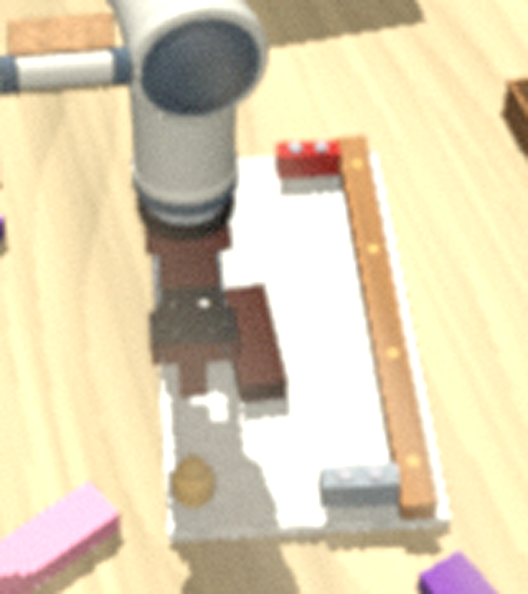

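View pics/wrist1.png

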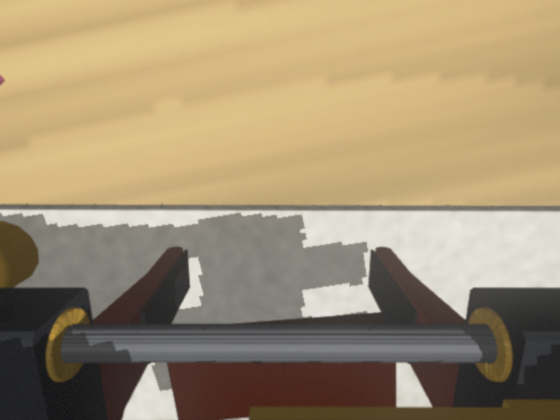

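Fingertips, at wrist px (185,255) and (380,255), sit in front of the blank. The blank spans columns 170–397, so the fingers are centred on it. Next is the push to the fence.

```bash
python3 - <<'E'
from h import *
from station import r
Z=.020
for bx in (-.03,.008):
    r.servo_line(W(bx,-.033,Z),speed=.05)
    s=r.sense();print(round(s["clock"],2),inB(s["tcp_pos"]),fB(s["contact_force"]),s["torque"].round(2))
bx=.008
while bx<.032:
    bx+=.002
    r.servo_line(W(bx,-.033,Z),speed=.02)
    s=r.sense();f=fB(s["contact_force"]);print(round(bx,3),inB(s["tcp_pos"]),f,s["torque"].round(2))
    if f[0]<-8:break
print(s["clock"])
shot(r,"side","side2",(230,110,390,290),3.3)
shot(r,"top","top2",(190,110,370,245),4.2)
E
```

```text
4.45 [-0.03  -0.033] [-0.73  1.31 -0.29] [ 0.   -0.05  0.03]
5.36 [ 0.008 -0.033] [0.64 0.04 0.13] [ 0.02 -0.   -0.  ]
0.01 [ 0.01  -0.033] [ 0.34 -0.59 -0.28] [ 0.01 -0.   -0.05]
0.012 [ 0.0121 -0.033 ] [-1.02 -0.09  0.85] [ 0.05 -0.02 -0.  ]
0.014 [ 0.0142 -0.033 ] [-0.04 -0.31  0.04] [ 0.04 -0.03 -0.01]
0.016 [ 0.0162 -0.033 ] [-0.33  0.33 -0.5 ] [0.01 0.03 0.02]
0.018 [ 0.0182 -0.033 ] [-0.23 -0.02 -0.16] [ 0.02  0.04 -0.05]
0.02 [ 0.0202 -0.033 ] [-0.71 -0.22 -0.55] [ 0.03 -0.06  0.05]
0.022 [ 0.0212 -0.0329] [-7.67 -0.41  4.31] [ 0.13  1.25 -0.27]
0.024 [ 0.0221 -0.0329] [-17.18  -0.08  10.  ] [ 0.33  2.66 -0.43]
7.3583
```

View pics/side2.png

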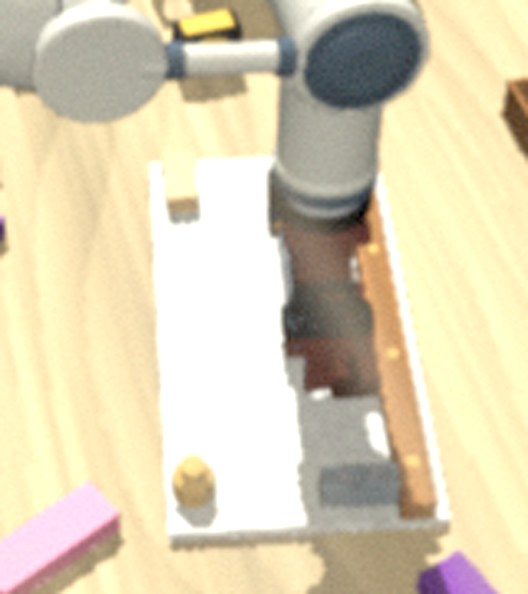

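View pics/top2.png

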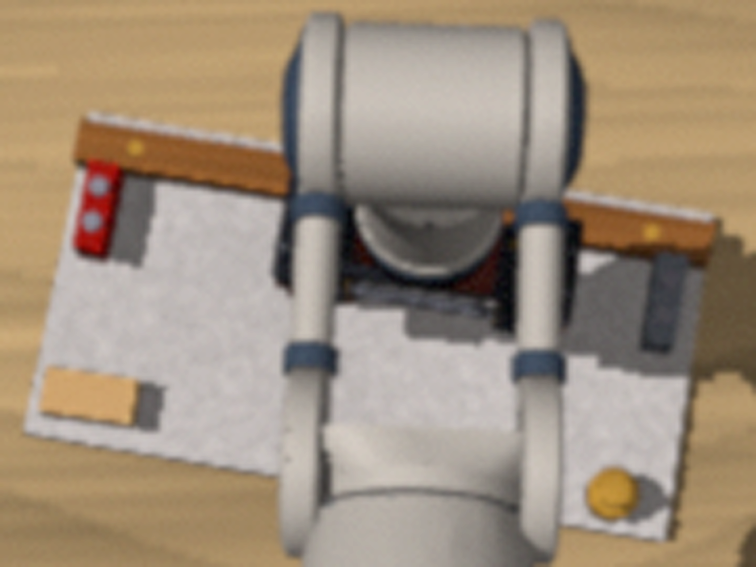

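Contact came at bx≈0.021, as predicted, with the force rising to 17 N, so the blank is against the fence. I'll back off, close the fingers, go to the blank's right end and look there.

```bash
python3 - <<'E'
from h import *
from station import r
r.servo_line(W(-.01,-.033,.020),speed=.08)
r.servo_line(W(-.03,-.033,.085),speed=.15)
r.grab(10)
s=r.sense();print(s["clock"],s["opening"])
r.reach(W(.047,-.118,.085),[180,0,90+YD])
s=r.sense();print(s["clock"],inB(s["tcp_pos"]),s["joints"].round(1),s["orientation"])
shot(r,"side","side3",(230,110,390,290),3.3)
shot(r,"top","top3",(190,110,370,245),4.2)
shot(r,"wrist","wrist3")
E
```

```text
9.975 0.0005697251241976634
11.2417 [ 0.0469 -0.1178] [-12.3   3.3  86.5   0.   90.2  -1.2] [-1.79989869e+02 -7.49188739e-03  7.89017658e+01]
```

View pics/side3.png

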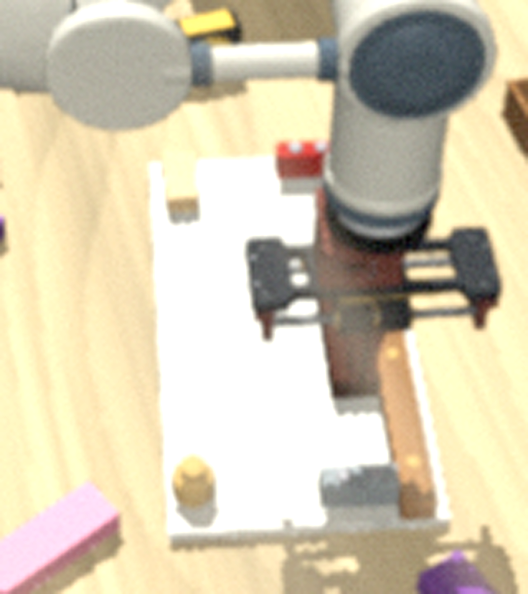

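View pics/top3.png

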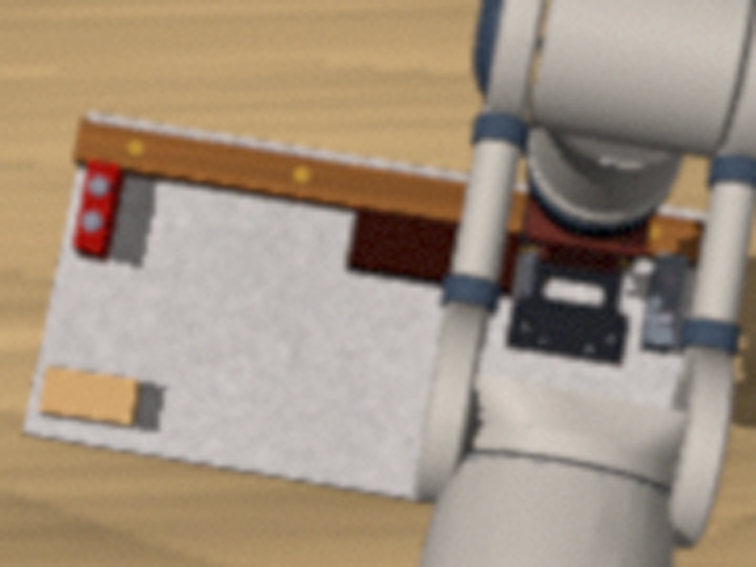

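View pics/wrist3.png

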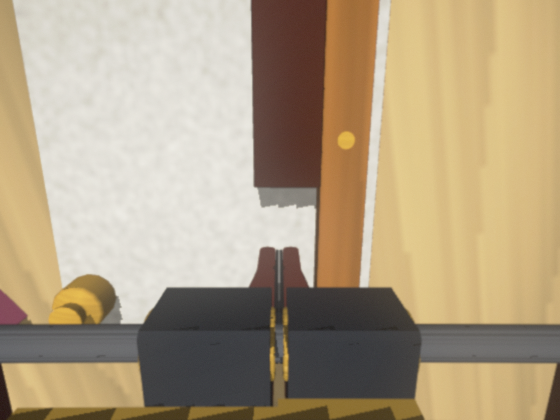

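The blank is flush along the fence: the wrist view shows no gap along px (320,0–187). Its right end is at wrist row 187, which I'll measure now.

```bash
python3 - <<'E'
from h import *
d=pickle.load(open("pics/wrist3.pkl","rb"))
for p in bp(d,[(253,187),(320,187),(252,5)],.036):print(inB(p))
print("fence top edge",[inB(p) for p in bp(d,[(327,0),(316,280)],.034)])
T=pickle.load(open("pics/top3.pkl","rb"))
ct=lambda p:(np.array(p)+.5)/4.2-.5+[190,110]
print("blank L end",[inB(p) for p in bp(T,ct([(358,211),(348,269)]),.036)],"red",[inB(p) for p in bp(T,ct([(122,165),(108,257)]),.042)])
print("tips",[inB(p) for p in bp(d,[(258,250),(300,250)],.085)])
E
```

```text
[ 0.0312 -0.0871]
[ 0.0712 -0.0871]
[0.0326 0.0099]
fence top edge [array([0.0721, 0.0127]), array([ 0.0707, -0.1487])]
blank L end [array([0.0652, 0.0195]), array([0.0261, 0.0193])] red [array([0.0687, 0.1746]), array([0.0071, 0.1719])]
tips [array([ 0.0366, -0.1082]), array([ 0.0569, -0.1082])]
```

```bash
python3 - <<'E'
from h import *
from station import r
Z=.020
r.servo_line(W(.046,-.118,Z),speed=.12)
s=r.sense();print(s["clock"],inB(s["tcp_pos"]),fB(s["contact_force"]))
X=lambda by:.046+.0025*(by+.118)/.17
for by in (-.095,-.04,.0,.042):
    r.servo_line(W(X(by),by,Z),speed=.05)
    s=r.sense();print(round(s["clock"],2),inB(s["tcp_pos"]),fB(s["contact_force"]),s["torque"].round(2))
while by<.066:
    by+=.002
    r.servo_line(W(X(by),by,Z),speed=.02)
    s=r.sense();f=fB(s["contact_force"]);print(round(by,3),inB(s["tcp_pos"]),f,s["torque"].round(2))
    if f[1]<-7:break
print(s["clock"])
shot(r,"wrist","wrist4")
shot(r,"side","side4",(230,110,390,290),3.3)
shot(r,"top","top4",(190,110,370,245),4.2)
E
```

```text
12.0833 [ 0.0462 -0.118 ] [-0.09  0.38  0.27]
12.69 [ 0.0463 -0.0946] [ 0.15 -1.06  0.08] [-0.09  0.08 -0.02]
13.94 [ 0.0473 -0.04  ] [ 1.48 -0.47  0.68] [-0.05  0.04 -0.07]
14.89 [0.0477 0.0005] [-1.93 -2.39  2.38] [-0.38  0.27 -0.02]
15.88 [0.0482 0.0428] [-0.49 -1.16  1.37] [-0.24  0.28  0.01]
0.044 [0.0484 0.0445] [ 0.28  0.24 -0.29] [-0.08  0.11 -0.01]
0.046 [0.0485 0.0464] [-0.08  0.04 -0.11] [-0.05  0.09 -0.01]
0.048 [0.0485 0.0482] [ 0.23 -0.58  0.21] [-0.08  0.   -0.  ]
0.05 [0.0485 0.0502] [ 0.77  0.77 -0.27] [-0.08  0.07  0.03]
0.052 [0.0485 0.0522] [-0.08 -0.15  0.91] [-0.04  0.13 -0.01]
0.054 [0.0485 0.0542] [-0.38  0.32  0.11] [-0.08  0.08 -0.01]
0.056 [0.0486 0.0561] [ 0.26 -0.19  0.53] [-0.19  0.16 -0.01]
0.058 [0.0486 0.0568] [-0.95 -7.45  2.42] [-1.16  0.55 -0.01]
17.8833
```

View pics/wrist4.png

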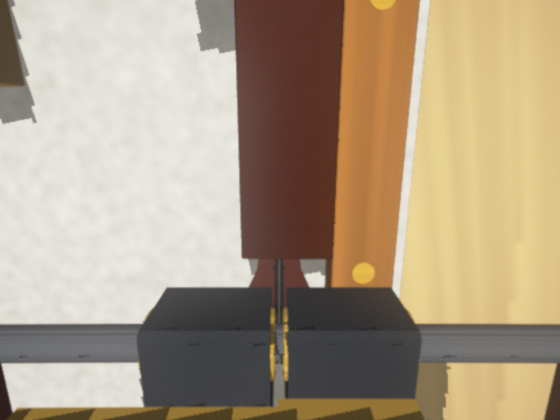

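View pics/top4.png

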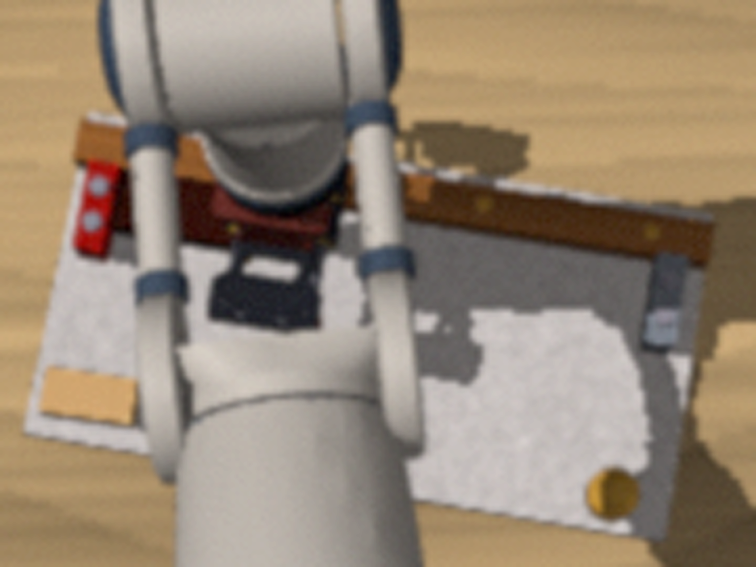

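It contacted the stop at by≈0.057 (7.5 N) and still looks flush. Next I'll back off, press lightly at the middle of the long side, and check.

```bash
python3 - <<'E'
from h import *
from station import r
o=[180,0,90+YD]
r.servo_line(W(.047,.040,.020),speed=.08)
r.servo_line(W(.02,.04,.085),speed=.15)
r.reach(W(-.005,.122,.085),o)
shot(r,"wrist","wrist5")
r.servo_line(W(-.005,.122,.020),speed=.12)
bx=.009
r.servo_line(W(bx,.122,.020),speed=.04)
while bx<.024:
    bx+=.0015
    r.servo_line(W(bx,.122,.020),speed=.02)
    s=r.sense();f=fB(s["contact_force"]);print(round(bx,4),inB(s["tcp_pos"]),f)
    if f[0]<-6:break
r.servo_line(W(-.01,.122,.020),speed=.08)
r.servo_line(W(-.01,.122,.12),speed=.15)
r.reach(W(.03,-.02,.20),o)
print(r.sense()["clock"])
shot(r,"wrist","wrist6")
shot(r,"top","top6",(190,110,370,245),4.2)
shot(r,"side","side6",(230,110,390,290),3.3)
E
```

```text
0.0105 [0.0105 0.122 ] [ 0.58 -0.4   0.08]
0.012 [0.012 0.122] [ 0.82  0.55 -0.46]
0.0135 [0.0136 0.122 ] [-0.07 -0.21 -0.3 ]
0.015 [0.0151 0.122 ] [-0.33 -0.33  0.25]
0.0165 [0.0166 0.122 ] [-0.13 -0.29  0.19]
0.018 [0.0181 0.122 ] [ 0.26 -0.21  0.14]
0.0195 [0.0196 0.122 ] [ 0.94  0.11 -0.24]
0.021 [0.0211 0.122 ] [-0.49 -0.6   0.08]
0.0225 [0.0226 0.122 ] [-0.21 -0.67 -0.9 ]
0.024 [0.0234 0.1221] [-4.5  -0.34  2.16]
25.3
```

View pics/wrist6.png

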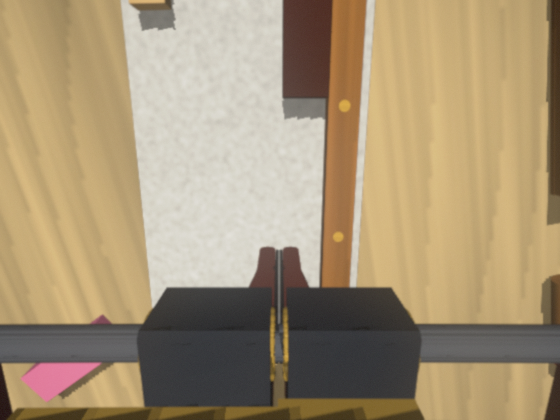

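View pics/top6.png

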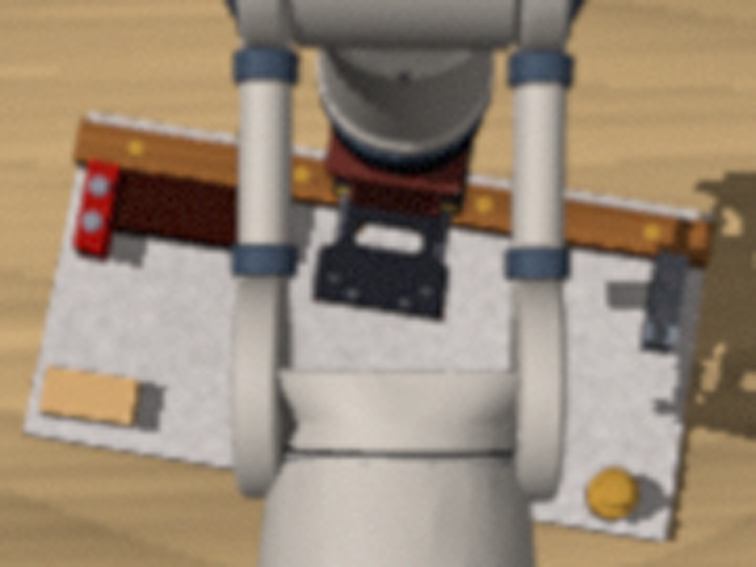

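View pics/side6.png

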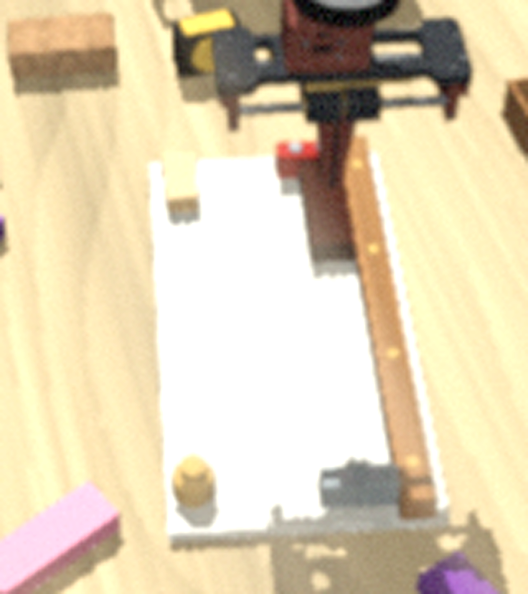

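View pics/wrist5.png

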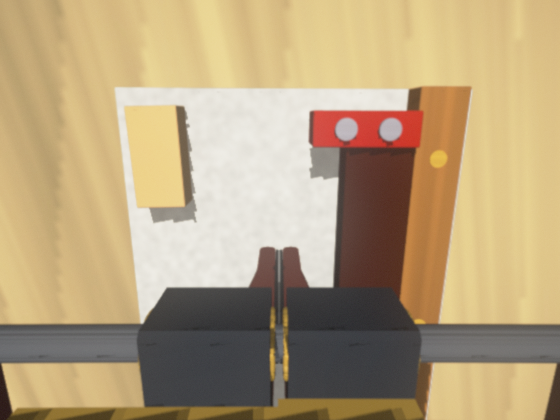

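Pressing the long side met 4.5 N. From here the blank looks tight to the fence and stop. One clear closer view before I hand in.

```bash
python3 - <<'E'
from h import *
from station import r
r.reach(W(-.03,.05,.10),[180,0,90+YD])
s=r.sense();print(s["clock"],fB(s["contact_force"]))
d=r.snapshot("wrist");pickle.dump(d,open("pics/wrist7.pkl","wb"))
a=d["frame"][:,:,::-1][20:270,280:500]
cv2.imwrite("pics/wrist7c.png",cv2.convertScaleAbs(cv2.resize(a,None,fx=2.4,fy=2.4,interpolation=cv2.INTER_CUBIC),alpha=2))
cv2.imwrite("pics/wrist7.png",d["frame"][:,:,::-1])
E
```

```text
26.05 [ 0.35 -0.13  0.06]
```

View pics/wrist7c.png

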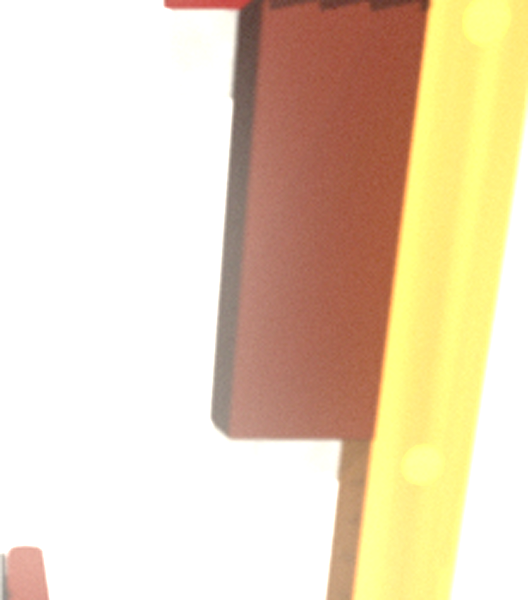

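View pics/wrist7.png

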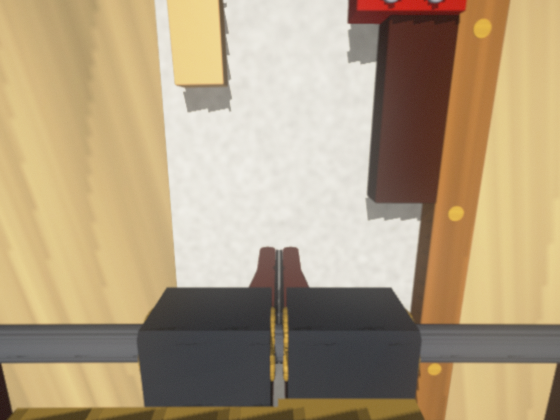

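```bash
python3 - <<'E'
from h import *
d=pickle.load(open("pics/wrist7.pkl","rb"))
print("end7",[inB(p) for p in bp(d,[(377,203),(435,203)],.036)],"red inner top edge",[inB(p) for p in bp(d,[(370,12),(460,12)],.042)],"blank far",[inB(p) for p in bp(d,[(391,19),(455,19)],.036)],"red base",[inB(p) for p in bp(d,[(360,23)],.012)])
d4=pickle.load(open("pics/wrist4.pkl","rb"))
print("end4",[inB(p) for p in bp(d4,[(242,258),(333,258)],.036)])
a=d["frame"][:,:,::-1][0:50,340:480]
cv2.imwrite("pics/wrist7d.png",cv2.convertScaleAbs(cv2.resize(a,None,fx=5.5,fy=5.5,interpolation=cv2.INTER_CUBIC),alpha=1.6))
E
```

```text
end7 [array([0.0338, 0.0674]), array([0.0713, 0.0674])] red inner top edge [array([0.0202, 0.177 ]), array([0.0696, 0.1768])] blank far [array([0.0337, 0.1749]), array([0.07  , 0.1747])] red base [array([0.0212, 0.1781])]
end4 [array([0.0323, 0.0682]), array([0.072 , 0.0681])]
```

View pics/wrist7d.png

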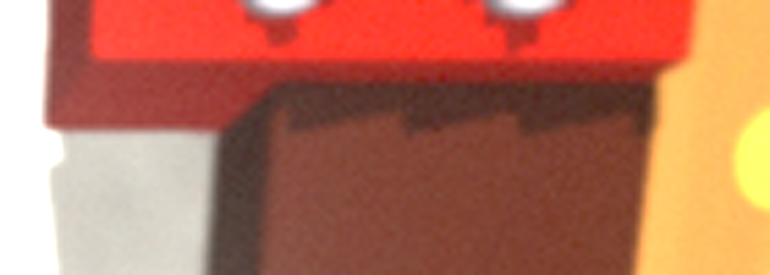

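The blank's end meets the stop face with no gap: end at 0.0674 + 0.110 = 0.177 m, stop face at 0.177 m. The blank's own edges also run straight along the fence. Handing in.

```bash
python3 -c "
from station import r
r.hand_in();print(r.sense()['clock'])"
```

```text
the job is handed in; nothing more can be done
the job is handed in; nothing more can be done
```

The rosewood blank is flush along the fence with its end against the red stop, and the job was handed in at about 26 s of the 38 s allowed.

- **Fence first:** I pushed the long side with both open fingertips until it met the fence, with the contact force rising to about 17 N. A wrist picture showed it flush before I started sliding.
- **Then the stop:** I slid it along the fence with the closed fingertips on its end until it met the red stop at about 7.5 N. A light press of about 4.5 N on the middle of the long side then seated it against the fence.
- **End check:** The last wrist picture showed no gap at the fence or the stop. The blank's far end works out at 0.177 m along the board, the same as the stop face.
- **Everything else:** The offcut, weight, both stops and the other items looked undisturbed in the last pictures, and the robot was touching nothing.
- **Small disagreements:** The views differed by about 2 mm in position and under 0.01 rad in the fence direction, within the camera calibration. The 17 N press on the fence and the 4.5 N press also showed up to 10 N vertically on the tool. I saw no sign of the blank lifting or tipping.

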